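Lock the glass door of the cabinet past its spring catch

ROBOT

A 7-joint arm with a two-finger parallel gripper is mounted at the origin on the work surface. World frame = base frame: x ahead of the robot, y to its left, z up, the work surface at z = 0. Lengths are in m, angles in rad, forces in N, time in s.
With the tool pointing down it reaches from about 0.425 to 0.925 m from the base axis. Payload 6.8 kg.
Tool frame: the origin (TCP) lies at the very end of the fingers, on their centre line; the grasp point (between the pads) lies 19 mm behind it (r.grip_point_offset is the distance from the TCP to the grasp point, in m); z points along the fingers, y is the line along which they close (so a half turn about z gives the same grasp; the last joint's range is limited). The gripper opens to 85 mm and grips with 20 to 120 N. Pads are 22 mm wide; open, the fingers measure 114 mm over their backs; the gripper's body (76 mm by 85 mm) begins 54 mm behind the grasp point. The pads swing forward as they close: fully open they stand 13 mm farther back than shut.
Start: joints at [-1.271, 0.477, 0.022, 1.555, -0.011, 1.109, -0.083], TCP at [0.268, 0.62, 0.231] pointing down, gripper open.
Joint ranges: [-2.96, 2.96], [-0.34, 2.1], [-1.41, 1.46], [0.24, 2.44], [-1.37, 4.51], [0.17, 1.92], [-2.96, 2.96]. Speed limits (rad/s): [2.39, 2.39, 3.14, 3.14, 3.14, 3.14, 3.14].

INTERFACE

Orientations are given as a rotation vector (axis times angle).
In Python, from bench import status, eyes, r gives the robot as it stands.
- The arm moves only by the shell command python3 -m crank 'ROWS' [OPENING] [FORCE]. ROWS is JSON, a list of rows, each a list of 6 numbers: the shift along the tool's x, y, z normalised to -1 to 1, where 1 is 0.02 m, then the turn, a rotation vector about the tool's x, y, z normalised to -1 to 1, where 1 is 45 degrees. A call has 1 to 12 rows; each row shifts and turns the commanded pose from where the row before left it, along the tool's axes as they then stand; what a row does not reach is not made up. A row lasts 1/10 s, in which the tool goes at most 50 mm and 8.59 degrees, less where a joint would pass 70% of its speed; a pose out of reach is approached as far as the arm can. A call with a number of a shift or a turn outside -1 to 1 is refused whole. A call with a gripper value outside its range is refused whole. OPENING is the opening, from 0 (shut) to 1 (fully open), set as the call begins (- or left out, the last holds). The fingers move at their own pace and stop on an object; FORCE is the grip in N (left out, the last holds). Time passes only in rows, so rows that do not move let the fingers close. It gives the time, the measured TCP pose, the force, the opening and the grip force at its end, in the units of the state.
- status.get_obs(): the state, without advancing time (a new reading comes with each control period).
- eyes.grab_frame(name): name is "scene" or "side" or "wrist"; returns a dict with "image" (480x640x3 uint8, red, green, blue), "depth" (480x640 float32, m along the optical axis (not along the pixel's ray), 0 where there is no reading), "fovy" (degrees; the focal length in pixels is half the picture's height over the tangent of half this angle, whatever the lens; pixels are square), "cx", "cy" (the principal point, pixels), "k1" (the pictures are not rectified: a ray, as slopes to the right and down, at radius r is drawn at 1 + k1 r^2 times it, then the intrinsics apply), "world_to_cam" (4x4, takes a point from world to camera coordinates). Camera axes: x right, y up, looking along -z (the intrinsics and any distortion apply to the point x, -y, -z); pixel columns grow to the right and rows downward; lengths in m; the calibration is good to about 2 mm. A picture is of the moment at which its call begins.
- r.hand_in(): hands the job in; it is judged then, once.
The state is a dict: "clock": time; "joints": joint angles; "qvel": joint speeds; "tau": joint torques, N m; "tcp_pos": TCP position; "orientation": TCP orientation; "contact_force": force on the tool from outside, world axes, zero at the start; "moment": the same for the moment, N m; "grip_width": finger opening in m; "gripper_force": force on a finger pad.
Only numpy, scipy, OpenCV 4.12 (cv2) and the standard library are available. Lean on these libraries where they do the work, as an engineer would, in place of code of your own. Each camera call takes 0.05 s, during which the arm holds its last target. There are 200 camera calls.

TASK

The sliding glass door of the low cabinet has been left ajar, short of its spring catch. With the fingertips press the catch's long bar down and, keeping it down, push the door by its thumb tab past the catch until it is fully shut; then take the fingers away so that the catch springs up behind the door's latch block and locks it. Grip nothing, and leave the other things where they are.

Things in the scene. Friction and masses are not known exactly. Their poses are not given: they have to be found in the camera images.
- cabinet: Low fixed cabinet of dark wood, 220 mm deep (x), 540 mm wide (y), 160 mm high. Origin at the centre of its underside; z up; its glass front faces its own -x (towards the robot, turned up to 0.2 rad). The door slides along the cabinet's y; +y shuts it. Loose things up to 34 mm high lie on its top, all at cabinet x above 5 mm.
- bar_top (a point): Centre of the top of the catch's press bar: flat level steel bar 180 mm long (cabinet y -150 to +30 mm), 38 mm wide (x), 6 mm thick. With the catch up this point is at cabinet x -55, y -60, z 182 mm, 22 mm above the wood. The bar only moves straight down, without tilting, wherever it is pressed, and carries the nose.
- catch (a joint): Travel of the press bar in m: 0 up (springs back to it by itself), 0.014 fully down on its stop. 5.5 N starts it, 9 N takes it fully down. The nose is clear below the latch block from 0.010 on; once the block is over the nose it keeps the catch down itself.
- tab (a point): Centre of the door's thumb tab over the bar's middle: cabinet x -55, z 195 mm, y 35 mm minus the opening. Upright steel plate 12 mm thick (y), from 62 mm before to 21 mm beyond this point in x, 11 mm below to 11 mm above it (just clear of the raised bar). A finger standing on the bar, on the tab's -y side, meets its flat side when moved to +y.
- block (a point): Middle of the underside of the door's steel latch block, 6 mm above the cabinet's top. The block is 32 mm deep (x), 50 mm long (y), 14 mm high, and carries a foot 30 mm long (y) that rises to the tab; both lie 40 mm or so towards -x from the middle of the bar (back face at cabinet x -84 mm) and move with the door.
- nose (a point): Top of the catch's nose, a steel tongue on the front edge of the press bar, 12 mm wide (cabinet y -6 to +6 mm), reaching out to cabinet x -104 mm. With the catch up it stands 16 mm above the cabinet's top, in the way of the latch block; it goes down with the bar.
- door (a joint): Opening of the sliding door in m: 0 fully shut against its stop, growing as the door goes to cabinet -y; 0.08 to 0.115 at the start. With the catch up the latch block is stopped by the nose at 0.066. At under 0.004 the block is past the nose and the catch can spring up behind it. About 2 N moves the door; it stays where it is left.
- cup: Silver christening cup, 72 mm across, 75 mm high, one handle, loose on the counter. Origin under its centre. To be left alone.
- bookend: Black basalt bookend, 70 x 90 mm, 112 mm high, loose on the counter. Origin under its centre. To be left alone.
- magnifier: Steel hand magnifier, 156 mm long, 13 mm high, lying on the counter. Origin near its middle, underneath. To be left alone.
- coin0: Gold coin in a clear case, 60 x 84 x 8 mm, lying on the cabinet. Origin under its centre. To be left alone.
- coin1: A second coin case like it, on the cabinet. To be left alone.
- cufflink_box: Lapis cufflink box, 60 x 80 mm, 34 mm high, on the cabinet. Origin under its centre. To be left alone.
- key: Brass key, about 75 mm long, 6 mm thick, lying on the cabinet. Origin near its middle, underneath. To be left alone.

How it is judged:
By the outcome, as a careful person would: the job done as asked, in the order asked, and still so for the second after the job is handed in, with the robot touching nothing.
It also fails if it takes over 45 s, if anything falls off the work surface, if the arm or the gripper's body presses on something with over 40 N, if the wrist force passes 120 N, or if a joint passes its speed limit or range.

## Working session

There is one attempt and no reset: what is moved stays moved. The work goes in short steps, Python scripts to look and compute and a shell command to move; the robot and the scene stay as the last step left them, time stands still between calls to the robot, and variables do not carry over. Pictures are saved under pics/ and viewed, at most 10 in all, crops included, and the job is handed in when it is done.

```bash
ls; mkdir -p pics; cat > h.py <<'E'
import numpy as np, cv2
from bench import status, eyes, r
def save(n,f): 
    g=eyes.grab_frame(n); cv2.imwrite('pics/'+f+'.png',g['image'][:,:,::-1]); np.savez('pics/'+f+'.npz',**g); return g
def load(f): return dict(np.load('pics/'+f+'.npz'))
def K(g):
    f=240/np.tan(np.radians(float(g['fovy']))/2); return f
def world(g,u,v,d=None,z=None):
    f=K(g); k=float(g['k1']); p=np.array([(u-g['cx'])/f,(v-g['cy'])/f],float); q=p.copy()
    for _ in range(20): q=p/(1+k*(q@q))
    M=np.linalg.inv(g['world_to_cam']); ray=M[:3,:3]@np.array([q[0],-q[1],-1]); o=M[:3,3]
    if z is not None: s=(z-o[2])/ray[2]
    else: s=d if d else g['depth'][int(round(v)),int(round(u))]
    return o+s*ray
E
python3 - <<'E'
from h import *
for n in ['scene','side','wrist']:
    g=save(n,n+'0'); print(n,K(g),g['k1'],np.linalg.inv(g['world_to_cam'])[:3].round(3).tolist())
print(status.get_obs())
a=[cv2.imread(f'pics/{n}0.png') for n in ['scene','side']]
E
```

```text
pics
scene 445.23393307157187 -0.024187120927795524 [[-0.527, -0.805, 0.272, 0.731], [0.85, -0.497, 0.176, 0.151], [-0.006, 0.323, 0.946, 0.939]]
side 531.9061442728229 -0.15234914149604797 [[0.197, -0.926, 0.321, 0.927], [0.98, 0.189, -0.056, -0.079], [-0.009, 0.326, 0.945, 1.406]]
wrist 406.8605578287357 0.02089074682749015 [[0.397, -0.881, -0.257, 0.202], [0.918, 0.381, 0.114, 0.648], [-0.002, -0.281, 0.96, 0.373]]
{'clock': 0.15, 'joints': array([-1.27107755,  0.47763237,  0.02234146,  1.55620035, -0.01151109,
        1.10929942, -0.08309341]), 'qvel': array([ 0.00092114, -0.00364568, -0.00057957, -0.00116527,  0.00097681,
        0.0005443 ,  0.00123576]), 'tau': array([ 3.29204464e-03, -5.96927047e+01,  1.61064461e+00, -2.81490004e+01,
        1.27429489e-02,  6.65386033e-03, -2.85287007e-05]), 'tcp_pos': array([0.26753118, 0.61923022, 0.23054424]), 'orientation': array([-6.36092106e-01, -3.07631733e+00,  2.19479652e-03]), 'contact_force': array([-0.45706902, -0.93981191, -0.74431311]), 'moment': array([ 0.01103328, -0.04298793, -0.00841817]), 'gripper_force': 0.0, 'grip_width': 0.08509339267235527}
```

View pics/scene0.png

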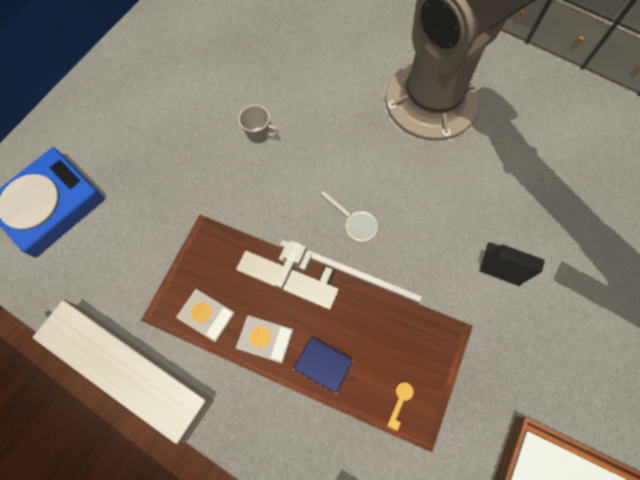

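View pics/side0.png

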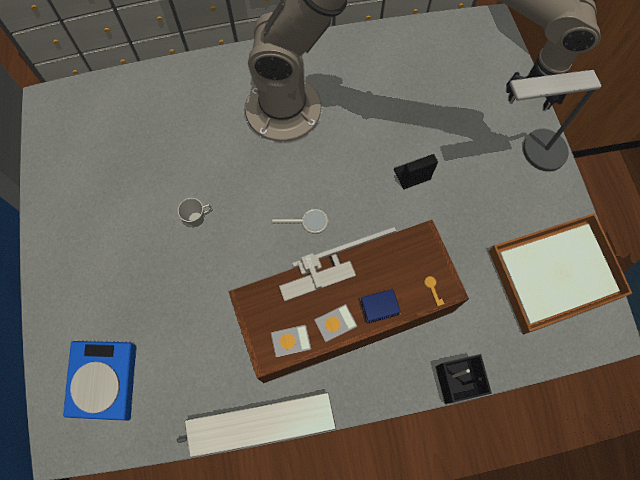

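The scene and side views both show the cabinet, with its bar near side (305,262), and the tab bridging it. I'll compute the pose from the top corners.

```bash
python3 - <<'E'
from h import *
g=load('scene0')
for p in [(200,217),(470,326),(433,449),(144,320)]: print(world(g,*p,z=.16).round(3))
s=load('side0')
for p in [(230,292),(433,221),(467,298),(263,381)]: print(world(s,*p,z=.16).round(3))
for gg,ps in((g,[(262,267),(310,290),(290,262),(330,400)]),(s,[(298,288),(335,275),(316,270),(400,330)])):
  for p in ps: print(p,world(gg,*p).round(3))
a=cv2.resize(g['image'][200:320,180:340][:,:,::-1],None,fx=4,fy=4,interpolation=2)
b=cv2.resize(s['image'][210:310,220:440][:,:,::-1],None,fx=3.6,fy=3.6,interpolation=2)
c=np.zeros((600,800,3),np.uint8)
b=cv2.resize(s['image'][235:310,265:365][:,:,::-1],None,fx=8,fy=8,interpolation=2)
cv2.imwrite('pics/c1.png',b)
E
```

```text
[ 0.589 -0.225  0.16 ]
[0.506 0.3   0.16 ]
[0.714 0.336 0.16 ]
[ 0.797 -0.191  0.16 ]
[ 0.586 -0.226  0.16 ]
[0.506 0.304 0.16 ]
[0.716 0.333 0.16 ]
[ 0.81  -0.184  0.16 ]
(262, 267) [ 0.611 -0.063  0.181]
(310, 290) [0.602 0.032 0.182]
(290, 262) [ 0.582 -0.02   0.204]
(330, 400) [0.737 0.156 0.158]
(298, 288) [ 0.614 -0.063  0.181]
(335, 275) [0.602 0.029 0.188]
(316, 270) [ 0.574 -0.012  0.162]
(400, 330) [0.743 0.173 0.056]
```

View pics/c1.png

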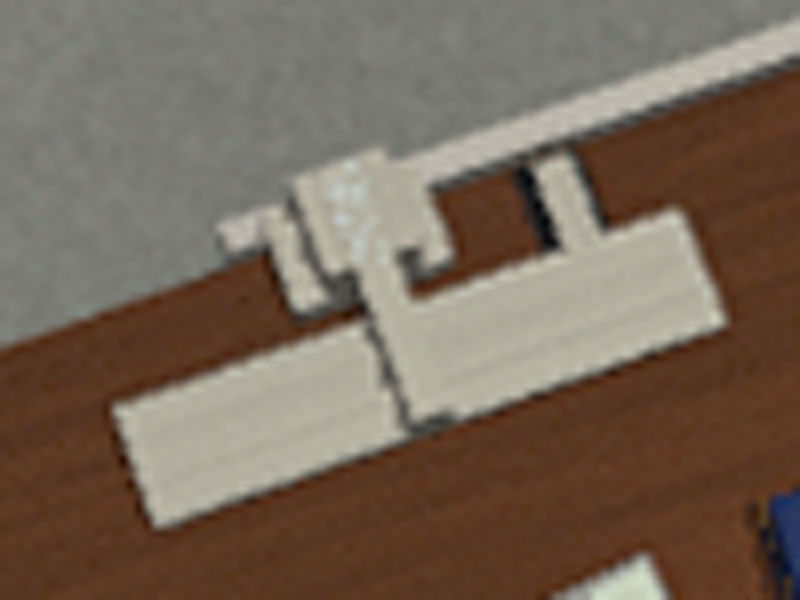

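```bash
python3 - <<'E'
from h import *
s=load('side0')
for p in [(115,405),(155,527),(725,323),(680,208)]: print('bar',world(s,265+p[0]/8,235+p[1]/8,z=.182).round(4))
o=[world(s,265+p[0]/8,235+p[1]/8,z=.182)[:2] for p in [(115,405),(155,527),(725,323),(680,208)]]
m=np.mean(o,0); d=(o[2]-o[1]+o[3]-o[0])/2; yaw=np.arctan2(-d[0],d[1]); print(m,np.linalg.norm(d),yaw)
c,sn=np.cos(yaw),np.sin(yaw); R=np.array([[c,-sn],[sn,c]]); org=m-R@[-.055,-.06]; print('org',org)
for p in [(365,270),(375,325),(395,390),(410,425),(450,415),(400,280),(410,320)]:
  w=world(s,265+p[0]/8,235+p[1]/8,z=.206); print('tab',p,(R.T@(w[:2]-org)).round(4))
for p in [(530,90),(590,82),(575,120),(545,150),(550,100),(515,90),(545,65)]: print('lamp',p,world(s,*p).round(3))
E
```

```text
bar [ 0.6    -0.1055  0.182 ]
bar [ 0.6387 -0.1005  0.182 ]
bar [0.6114 0.0774 0.182 ]
bar [0.5737 0.072  0.182 ]
[ 0.60596668 -0.01416067] 0.1796961415307638 0.14951872652725626
org [0.6514153  0.05336283]
tab (365, 270) [-0.0817 -0.0676]
tab (375, 325) [-0.0649 -0.0706]
tab (395, 390) [-0.0445 -0.0718]
tab (410, 425) [-0.0331 -0.0713]
tab (450, 415) [-0.032  -0.0593]
tab (400, 280) [-0.0753 -0.059 ]
tab (410, 320) [-0.0628 -0.0604]
lamp (530, 90) [0.34  0.524 0.437]
lamp (590, 82) [0.339 0.682 0.434]
lamp (575, 120) [ 0.023  1.162 -0.364]
lamp (545, 150) [0.302 0.754 0.017]
lamp (550, 100) [0.292 0.656 0.294]
lamp (515, 90) [0.335 0.49  0.437]
lamp (545, 65) [0.28  0.586 0.438]
```

View pics/wrist0.png

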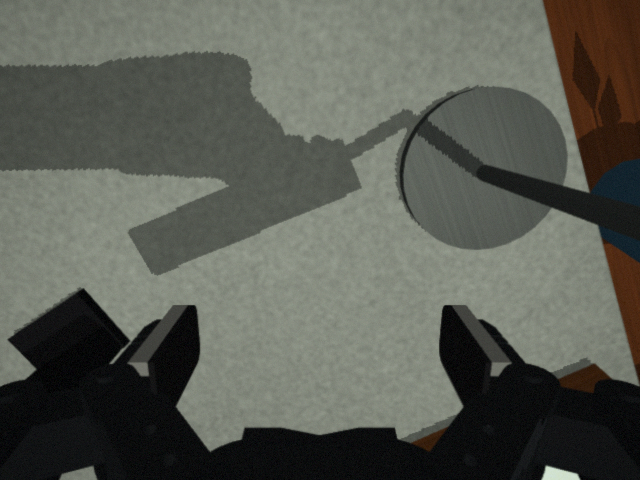

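The lamp head (z≈0.437, just +x of the wrist) must be avoided. I'll retract radially first while closing the fingers.

```bash
python3 -m crank '[[0,-0.95,0,0,0,0],[0,-0.95,0,0,0,0],[0,-0.95,0,0,0,0],[0,-0.95,0,0,0,0],[0,-0.95,0,0,0,0],[0,-0.95,0,0,0,0],[0,-0.95,0,0,0,0],[0,-0.95,0,0,0,0],[0,-0.95,0,0,0,0],[0,-0.95,0,0,0,0],[0,-0.95,0,0,0,0],[0,-0.95,0,0,0,0]]' 0 20; python3 -c "
from h import *
o=status.get_obs();print(o['joints'].round(2))"
```

```text
clock: 1.35
tcp_pos: [0.1769, 0.4094, 0.2311]
orientation: [-0.636, -3.076, 0.001]
contact_force: [-0.0, 0.1, -0.3]
grip_width: -0.0001
gripper_force: 0.0
[-1.29  0.1  -0.01  2.08  0.    0.97 -0.14]
```

```bash
python3 -m crank '[[-0.98,-0.15,0,0,0,0],[-0.98,-0.15,0,0,0,0],[-0.98,-0.15,0,0,0,0],[-0.98,-0.15,0,0,0,0],[-0.98,-0.15,0,0,0,0],[-0.98,-0.15,0,0,0,0],[-0.98,-0.15,0,0,0,0],[-0.98,-0.15,0,0,0,0],[-0.98,-0.15,0,0,0,0],[-0.98,-0.15,0,0,0,0],[-0.98,-0.15,0,0,0,0],[-0.98,-0.15,0,0,0,0]]'; python3 -c "
from h import *
o=status.get_obs();print(o['joints'].round(2))"
```

```text
clock: 2.55
tcp_pos: [0.3794, 0.2834, 0.2312]
orientation: [-0.636, -3.076, 0.0]
contact_force: [0.4, 0.9, -0.1]
grip_width: -0.0002
gripper_force: 0.0
[-0.97  0.14  0.21  2.03 -0.04  0.97  0.43]
```

```bash
python3 -m crank '[[0,0,-0.25,0,0,-0.178],[0,0,-0.25,0,0,-0.178],[0,0,-0.25,0,0,-0.178],[0,0,-0.25,0,0,-0.178],[-0.45,-0.92,0,0,0,0],[-0.45,-0.92,0,0,0,0],[-0.45,-0.92,0,0,0,0],[-0.45,-0.92,0,0,0,0],[-0.45,-0.92,0,0,0,0],[-0.45,-0.92,0,0,0,0],[-0.45,-0.92,0,0,0,0],[-0.45,-0.92,0,0,0,0]]'; python3 -m crank '[[-0.45,-0.92,0,0,0,0],[-0.45,-0.92,0,0,0,0],[-0.45,-0.92,0,0,0,0],[-0.45,-0.92,0,0,0,0],[-0.45,-0.92,0,0,0,0],[-0.45,-0.92,0,0,0,0],[-0.45,-0.92,0,0,0,0],[-0.45,-0.92,0,0,0,0],[-0.45,-0.92,0,0,0,0],[-0.45,-0.92,0,0,0,0],[-0.45,-0.92,0,0,0,0],[-0.45,-0.92,0,0,0,0]]'; python3 - <<'E'
from h import *
o=status.get_obs();print(o['joints'].round(2))
save('wrist','w1')
E
```

```text
clock: 3.75
tcp_pos: [0.4725, 0.1486, 0.2512]
orientation: [0.238, -3.132, 0.0]
contact_force: [0.5, 0.5, -0.1]
grip_width: 0.0002
gripper_force: 0.0
clock: 4.95
tcp_pos: [0.6126, -0.0532, 0.251]
orientation: [0.238, -3.132, -0.0]
contact_force: [-0.1, -0.0, 0.5]
grip_width: -0.0002
gripper_force: 0.0
[-0.33  0.38  0.42  1.71 -0.17  1.09  1.86]
```

View pics/w1.png

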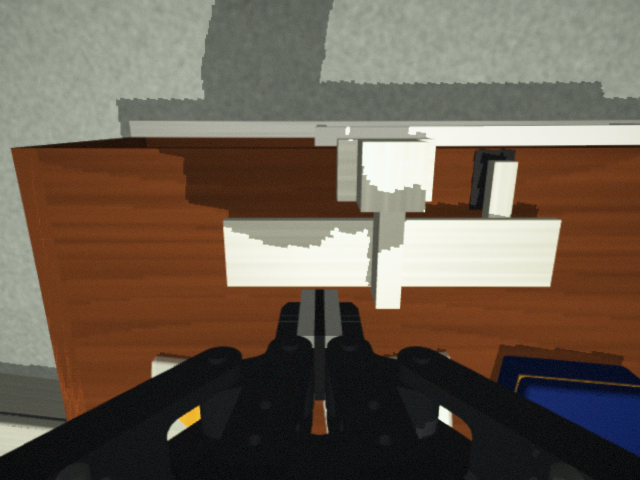

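Wrist view: bar corners at (224,219),(229,286),(551,286),(560,220); tab's left face near column 372; fingertips at (320,290). I'll check these against the side estimate.

```bash
python3 - <<'E'
from h import *
s=load('w1')
o=[world(s,*p,z=.182)[:2] for p in [(224,219),(229,286),(551,286),(560,220)]]
m=np.mean(o,0); d=(o[2]-o[1]+o[3]-o[0])/2; yaw=np.arctan2(-d[0],d[1]); print(m,np.linalg.norm(d),np.linalg.norm(o[1]-o[0]),yaw)
c,sn=np.cos(yaw),np.sin(yaw); R=np.array([[c,-sn],[sn,c]]); org=m-R@[-.055,-.06]
for p in [(376,307),(401,307),(375,215)]: print('tab',(R.T@(world(s,*p,z=.206)[:2]-org)).round(4))
t=status.get_obs()['tcp_pos']; print('tcp cab',R.T@(t[:2]-org))
for p in [(300,260),(500,265),(390,260),(310,292)]: print(p,world(s,*p).round(4))
E
```

```text
[ 0.60653677 -0.01468193] 0.17893108006432437 0.0385587440859651 0.14989832200839845
tab [-0.0346 -0.0702]
tab [-0.0346 -0.0576]
tab [-0.0821 -0.0725]
tcp cab [-0.05407896 -0.10289391]
(300, 260) [ 0.6178 -0.0629  0.1818]
(500, 265) [0.6042 0.0465 0.1813]
(390, 260) [ 0.6026 -0.0197  0.2059]
(310, 292) [ 0.6022 -0.0579  0.258 ]
```

```bash
python3 -m crank '[[0,0,1,0,0,0],[0,0,1,0,0,0],[0,0,0.8,0,0,0],[0,0,0.4,0,0,0],[0,0,0.2,0,0,0],[0,0,0.2,0,0,0],[0,0,0.2,0,0,0],[0,0,0,0,0,0]]'
```

```text
clock: 5.8
tcp_pos: [0.6121, -0.0525, 0.1759]
orientation: [0.238, -3.132, -0.001]
contact_force: [-3.8, -0.2, 6.2]
grip_width: 0.0003
gripper_force: 2.9
```

```bash
python3 -m crank '[[0,0,0.15,0,0,0],[0,0,0.15,0,0,0],[0,0,0.15,0,0,0],[0,0,0,0,0,0]]'; python3 -c "
from h import *
save('wrist','w2')"
```

```text
clock: 6.2
tcp_pos: [0.6124, -0.0526, 0.1681]
orientation: [-0.237, 3.132, 0.001]
contact_force: [-6.2, 1.1, 11.3]
grip_width: -0.0
gripper_force: 5.4
```

View pics/w2.png

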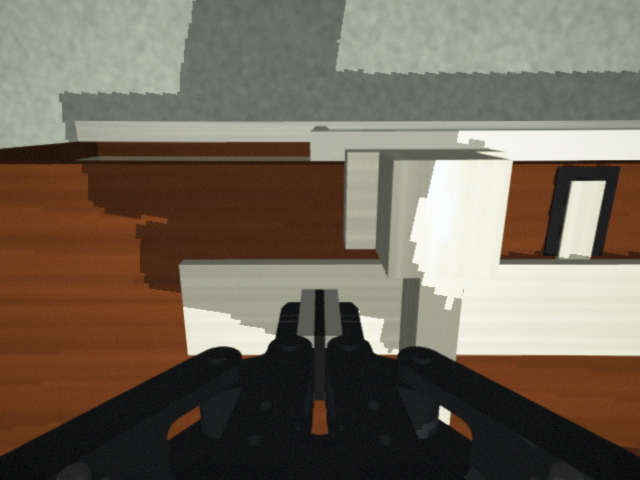

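Bar is fully down (z 0.168). Now push along +y.

```bash
python3 -m crank '[[0,0.4,0,0,0,0],[0,0.4,0,0,0,0],[0,0.4,0,0,0,0],[0,0.4,0,0,0,0],[0,0.4,0,0,0,0],[0,0.4,0,0,0,0]]'
```

```text
clock: 6.85
tcp_pos: [0.6074, -0.0087, 0.1688]
orientation: [-0.233, 3.127, -0.006]
contact_force: [0.7, -7.5, 7.9]
grip_width: 0.0
gripper_force: 5.1
```

```bash
python3 -m crank '[[0,0.4,0.05,0,0,0],[0,0.4,0.03,0,0,0],[0,0.4,0,0,0,0],[0,0.4,0,0,0,0],[0,0.4,0,0,0,0]]'; python3 -c "
from h import *
m=np.array([.60654,-.01468]);y=.15;R=np.array([[np.cos(y),-np.sin(y)],[np.sin(y),np.cos(y)]])
o=status.get_obs();print(R.T@(o['tcp_pos'][:2]-m)+[-.055,-.06],o['contact_force'],o['joints'].round(2))
save('wrist','w3')"
```

```text
clock: 7.35
tcp_pos: [0.6017, 0.0308, 0.1682]
orientation: [-0.232, 3.127, -0.005]
contact_force: [-2.9, -7.7, 14.6]
grip_width: -0.0002
gripper_force: 8.1
[-0.05300334 -0.01426309] [-2.91171183 -7.67600889 14.61491761] [-0.45  0.44  0.38  1.82 -0.2   0.91  1.74]
```

View pics/w3.png

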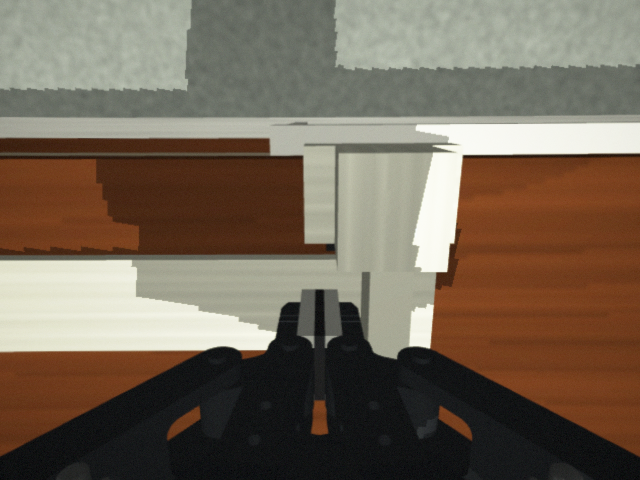

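The finger rests against the tab (362,300), with the block now over the nose. I'll continue to the stop, watching force.

```bash
python3 -m crank '[[0,0.4,0,0,0,0],[0,0.4,0,0,0,0],[0,0.3,0,0,0,0],[0,0,0,0,0,0]]'; python3 -c "
from h import *
m=np.array([.60654,-.01468]);y=.15;R=np.array([[np.cos(y),-np.sin(y)],[np.sin(y),np.cos(y)]])
s=load('w3')
print([(R.T@(world(s,*p,z=.206)[:2]-m)+[-.055,-.06]).round(4) for p in [(362,300),(338,200),(366,340)]])
o=status.get_obs();print(R.T@(o['tcp_pos'][:2]-m)+[-.055,-.06])
"
```

```text
clock: 7.8
tcp_pos: [0.5983, 0.0544, 0.1681]
orientation: [-0.235, 3.127, -0.002]
contact_force: [-3.2, -4.3, 15.2]
grip_width: -0.0001
gripper_force: 7.1
[array([-0.0755, -0.0018]), array([-0.1039, -0.0088]), array([-0.0629, -0.0004])]
[-0.05282468  0.00952292]
```

```bash
python3 -m crank '[[0,0.2,0,0,0,0],[0,0.15,0,0,0,0],[0,0,0,0,0,0]]';python3 -m crank '[[0,0.1,0,0,0,0],[0,0.1,0,0,0,0],[0,0,0,0,0,0]]'
```

```text
clock: 8.1
tcp_pos: [0.5976, 0.0591, 0.1681]
orientation: [-0.232, 3.126, -0.005]
contact_force: [-1.7, -9.3, 14.7]
grip_width: -0.0001
gripper_force: 9.2
clock: 8.4
tcp_pos: [0.5975, 0.0591, 0.1682]
orientation: [-0.227, 3.126, -0.011]
contact_force: [0.6, -17.1, 12.4]
grip_width: 0.0
gripper_force: 14.1
```

Stop reached (force rises with no motion). Ease off slightly and lift straight up.

```bash
python3 -m crank '[[0,-0.1,0,0,0,0],[0,0,-0.3,0,0,0],[0,0,-0.4,0,0,0],[0,0,-0.5,0,0,0],[0,-0.3,-0.8,0,0,0],[0,-0.3,-1,0,0,0],[0,-0.5,-1,0,0,0],[0,-1,-0.5,0,0,0],[0,-1,0,0,0,0],[0,-1,0,0,0,0],[0,0,0,0,0,0]]'; python3 -c "
from h import *
s=save('wrist','w4')
for p in [(300,230),(450,250)]: print(world(s,*p))
"
```

```text
clock: 9.5
tcp_pos: [0.6073, -0.0198, 0.2557]
orientation: [-0.23, 3.131, -0.003]
contact_force: [-1.1, 0.5, -0.2]
grip_width: 0.0
gripper_force: 0.0
[ 0.59691534 -0.03197456  0.18239993]
[0.59657113 0.05252482 0.18095592]
```

View pics/w4.png

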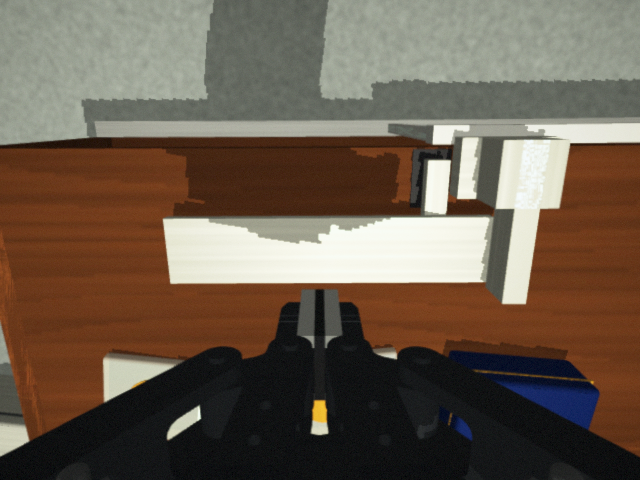

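The bar is back up (z 0.182). The nose at (437,185) stands behind the block at (465,165), the tab sits at the bar's end, and nothing else has been disturbed.

```bash
python3 -c "
from bench import r
print(r.hand_in())"
```

```text
the job is handed in; nothing more can be done
None
```

The door is fully shut and locked: the catch has sprung up behind the latch block, the fingers are clear, nothing else was touched, and I handed the job in at about 9.5 s.

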